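# Pack the home-visit sample case and snap it shut

## Robot

A 6-joint arm with a two-finger parallel gripper is mounted at the origin on the work surface. World frame = base frame: x ahead of the robot, y to its left, z up, the work surface at z = 0. Lengths are in mm, angles in degrees, forces in N, time in s.
With the tool pointing down it reaches from about 325 to 775 mm from the base axis. Payload 9.3 kg.
Tool frame: the origin (TCP) lies at the very end of the fingers, on their centre line; the grasp point (between the pads) lies 19 mm behind it (manip.tcp_to_grasp is the distance from the TCP to the grasp point, in mm); z points along the fingers, y is the line along which they close (so a half turn about z gives the same grasp; the last joint's range is limited). The gripper opens to 85 mm and grips with 20 to 120 N. Pads are 22 mm wide; open, the fingers measure 114 mm over their backs; the gripper's body (76 mm by 85 mm) begins 54 mm behind the grasp point. The pads swing forward as they close: fully open they stand 13 mm farther back than shut.
Start: joints at [-73.144, 14.817, 1.232, 76.415, 0, 81.257], TCP at [237.638, -496.009, 231.279] pointing down, gripper open.
Joint ranges: [-174.27, 174.27], [-52.1, 104.24], [-59.71, 78.15], [-110.17, 111.67], [-87.03, 83.33], [-180, 180]. Speed limits (degrees/s): [127.2, 127.2, 159.86, 180, 180, 180].

## Interface

Orientations are given as [roll, pitch, yaw] about the fixed x, y, z axes, in that order (R = Rz(yaw) Ry(pitch) Rx(roll)).
In Python, from workcell import manip gives the robot as it stands. The module is installed in compiled form; this text tells all that it offers.
- The arm moves only by the tool apply_moves, never from a script. Its argument "motion" is text: rows parted by semicolons, each of 7 numbers parted by spaces: the turn, a rotation vector about the tool's x, y, z in units of 5 degrees (1.0 is 5 degrees), then the shift along the tool's x, y, z in m, then the opening, from -1 (shut) to 1 (fully open), so that 0 is half open. In form: rx ry rz x y z grip; .... A call has 1 to 12 rows; each row shifts and turns the commanded pose from where the row before left it, along the tool's axes as they then stand; what a row does not reach is not made up. A row lasts 1/10 s, in which the tool goes at most 50 mm and 8.59 degrees, less where a joint would pass 70% of its speed; a pose out of reach is approached as far as the arm can. A call is refused whole if a number of a shift passes 0.05 or a number of a turn 1, either way. A call with a gripper value outside its range is refused whole. The fingers move at their own pace and stop on an object; "force" is the grip in N (left out, the last holds). Time passes only in rows, so rows that do not move let the fingers close. It gives the time, the measured TCP pose, the force, the opening and the grip force at its end, in the units of the state.
- manip.sense(): the state, without advancing time (a new reading comes with each control period).
- manip.camera(name): name is "scene" or "top"; returns a dict with "frame" (420x560x3 uint8, blue, green, red), "mtx" (3x3 intrinsics, pixels), "R" (3x3) and "t" (3): a world point X has camera coordinates R X + t. Camera axes: x right, y down, z forward; pixel columns grow to the right and rows downward; lengths in mm; the calibration is good to about 2 mm. A picture is of the moment at which its call begins. There is no depth.
- manip.close_job(): hands the job in; it is judged then, once.
Trained networks look in a picture, given as the dict that the camera call returned (one of the last four; its "shot" number tells which), for a name from the list of things; names that differ only in an ending like _2 or _b are one class to them, and where a whole thing is asked for, a point or a joint stands for the part that bears it (a point fixed in the world has none). Each returns a list of dicts, best first, with "score" (0 to 1); they miss things now and then, are a little off and sometimes report something else, mostly with a low value. They report only what shows in the picture. A call takes as long as a camera call. They do not tell look-alikes from the thing itself.
- manip.masks_of(name, picture): "region" (420x560 bool, what is visible of it) and "centre" ([column, row] in pixels, amid what is visible of it).
The state is a dict: "time": time; "joint_positions": joint angles; "qvel": joint speeds; "joint_torque": joint torques, N m; "tool_pos": TCP position; "eef_rot": TCP orientation; "ft_force": force on the tool from outside, world axes, zero at the start; "wrist_torque": the same for the moment, N m; "gripper_width": finger opening in mm; "gripper_force": force on a finger pad.
Only numpy, scipy, OpenCV 4.12 (cv2) and the standard library are available. Lean on these libraries where they do the work, as an engineer would, in place of code of your own. Each camera call takes 0.05 s, during which the arm holds its last target. There are 200 camera calls.

## Task

Pack the sample case for the lab: press its thumb latch so that the lid pops open; if a spent cold brick is still lying in the case's narrow bay, move it to the steel tray. Then lay the fresh cold brick from the table flat in the narrow bay and every sample holder from the table flat on the floor of the wide bay, ribs up, and finally push the lid shut until it snaps. Do not shift the spectacle case lying near it.

Things in the scene. Friction and masses are not known exactly. Their poses are not given: they have to be found in the camera images.
- case: the grey plastic carry case, fixed to the table, 128 x 274 x 58 mm (x, y, z) without lid and latch; origin: centre of its underside; -x is its latch side (towards the robot), +x its hinge side, z up. Open-topped, walls and floor 5 mm thick. A low partition 4 mm thick (y = +60 to +64 mm, top 25 mm above the origin) divides it into a narrow and a wide bay, each 118 mm long (x)
- narrow_bay (a point): centre of the floor of the narrow brick bay, 98 mm to +y of the case's origin and 5 mm above it; the bay is 68 mm wide (y) and takes one cold brick, its length along the case's x
- wide_bay (a point): centre of the floor of the wide holder bay, 36 mm to -y of the case's origin and 5 mm above it; the bay is 192 mm wide (y): room for four holders side by side 43 mm apart, their length along the case's x
- lid_hinge (a point): middle of the lid's hinge line, which runs along the case's y: 64 mm to +x of the case's origin and 58 mm above it. To shut the raised lid, push it over by its far (outer, +x) face towards the latch side with a few newtons, then press down on its top about 25 mm from the front edge, about 8 to 15 N, until it snaps
- lid (a joint): angle of the sprung lid (panel 128 x 274 x 10 mm, its underside level with the case's rim at 0): 0 shut and caught by the latch, 1.65 fully open, just past upright; it gives to -0.02 when pressed down. When the latch lets go its spring swings it fully open and holds it there
- lid_edge (a point): middle of the lid's front edge, on its outer (upper) face, 128 mm from the hinge
- latch (a joint): angle of the black rocker latch at the middle of the case's front: 0 at rest (its hook over the steel bar of the lid), 0.42 pressed to the stop; lets the lid go at about 0.23 (pad 8 mm down) and springs back. When the lid is pushed down, its bar pushes the sloped hook aside and the hook snaps back over it
- latch_pad (a point): centre of the top face of the latch's thumb pad, a black ribbed level tab 46 x 40 mm (x, y), 116 mm to -x of the case's origin and 45 mm high at rest. Press it straight down here about 12 mm (1 N to start it, 2 to 3 N at 12 mm). The hook, 24 mm wide, stands 36 mm behind this point and rises to 84 mm above the table
- holder1: white plastic sample holder, one of up to four alike (some may be absent): flat base 96 x 36 x 16 mm (x, y, z) with an upright grip rib 60 mm long (x), 14 mm thick (y) along the middle of its top, from 16 to 44 mm above the underside; 90 g. Origin: centre of the underside; x along the length, z up. Lies on the table at the start
- holder2: white plastic sample holder, one of up to four alike (some may be absent): flat base 96 x 36 x 16 mm (x, y, z) with an upright grip rib 60 mm long (x), 14 mm thick (y) along the middle of its top, from 16 to 44 mm above the underside; 90 g. Origin: centre of the underside; x along the length, z up. Lies on the table at the start
- holder3: white plastic sample holder, one of up to four alike (some may be absent): flat base 96 x 36 x 16 mm (x, y, z) with an upright grip rib 60 mm long (x), 14 mm thick (y) along the middle of its top, from 16 to 44 mm above the underside; 90 g. Origin: centre of the underside; x along the length, z up. Lies on the table at the start
- holder4: white plastic sample holder, one of up to four alike (some may be absent): flat base 96 x 36 x 16 mm (x, y, z) with an upright grip rib 60 mm long (x), 14 mm thick (y) along the middle of its top, from 16 to 44 mm above the underside; 90 g. Origin: centre of the underside; x along the length, z up. Lies on the table at the start
- fresh: white plastic cold brick: base 96 x 50 x 20 mm (x, y, z) with an upright grip rib 60 mm long (x), 16 mm thick (y) along the middle of its top, from 20 to 44 mm above the underside; about 160 g; wider and with a thicker base than a sample holder. Origin: centre of the underside; x along the length, z up. This is the fresh one; it lies on the table at the start
- spent: white plastic cold brick: base 96 x 50 x 20 mm (x, y, z) with an upright grip rib 60 mm long (x), 16 mm thick (y) along the middle of its top, from 20 to 44 mm above the underside; about 160 g; wider and with a thicker base than a sample holder. Origin: centre of the underside; x along the length, z up. This is the spent one; in some starts it lies in the narrow bay of the closed case, in others it is absent
- tray: the fixed flat steel tray for spent bricks, 130 x 160 x 18 mm (x, y, z), walls and floor 4 mm; origin: centre of its underside
- glasses_case: a bystander: dark spectacle case 62 x 155 x 36 mm beyond the fresh cold brick, left of the case; nothing needs doing with it; origin under its centre
There are look-alikes about, which are no part of the job. What is shaped like the holder4 but green or pink is not meant.

How it is judged (in metres and radians):
On the way, in this order (a step that is already met when the one before it is completed fails the run):
1. the thumb latch is pressed (value of joint latch above 0.08 rad).
2. the lid has popped wide open (value of joint lid above 1.4 rad), for 0.2 s.
3. a spent brick, if there was one, is in the tray (x of spent in the frame of tray between -0.065 and 0.065 m and y of spent in the frame of tray between -0.08 and 0.08 m and z of spent in the frame of tray below 0.06 m), for 0.2 s.
4. the fresh brick and every holder lie flat in their bays, with the lid open (value of joint lid above 0.5 rad and x of holder1 in the frame of case between -0.03 and 0.03 m and y of holder1 in the frame of case between -0.13 and 0.06 m and z of each of holder1, holder2, holder3, holder4, fresh in the frame of case below 0.014 m and angle between each of holder1, holder2, holder3, holder4, fresh's own z axis and vertical below 0.15 rad and x of holder2 in the frame of case between -0.03 and 0.03 m and y of holder2 in the frame of case between -0.13 and 0.06 m and x of holder3 in the frame of case between -0.03 and 0.03 m and y of holder3 in the frame of case between -0.13 and 0.06 m and x of holder4 in the frame of case between -0.03 and 0.03 m and y of holder4 in the frame of case between -0.13 and 0.06 m and x of fresh in the frame of case between -0.03 and 0.03 m and y of fresh in the frame of case between 0.07 and 0.13 m), for 0.2 s.
5. the lid is shut and caught (value of joint lid below 0.03 rad and value of joint latch below 0.08 rad), for 0.3 s.
At the end, for the whole second after the job is handed in: Lid shut and caught (joint under 0.03 rad, latch back under 0.08 rad); the fresh brick in the narrow bay and all present holders in the wide bay, each flat (tilt under 0.15 rad), rib up, its underside within 9 mm of the case's floor; the spent brick, if there was one, in the tray; all at rest (all of step 3 and all of step 5 and x of holder1 in the frame of case between -0.03 and 0.03 m and y of holder1 in the frame of case between -0.13 and 0.06 m and z of each of holder1, holder2, holder3, holder4, fresh in the frame of case below 0.014 m and angle between each of holder1, holder2, holder3, holder4, fresh's own z axis and vertical below 0.15 rad and x of holder2 in the frame of case between -0.03 and 0.03 m and y of holder2 in the frame of case between -0.13 and 0.06 m and x of holder3 in the frame of case between -0.03 and 0.03 m and y of holder3 in the frame of case between -0.13 and 0.06 m and x of holder4 in the frame of case between -0.03 and 0.03 m and y of holder4 in the frame of case between -0.13 and 0.06 m and x of fresh in the frame of case between -0.03 and 0.03 m and y of fresh in the frame of case between 0.07 and 0.13 m and linear speed of each of holder1, holder2, holder3, holder4, fresh, spent below 0.03 m/s); the robot touches nothing.
It fails at once if the glasses case is shoved more than 5 cm or knocked over (distance of glasses_case from where it was at the start of the episode above 0.05 m or angle between glasses_case's own z axis and vertical above 0.6 rad).
Of holder1, holder2, holder3, holder4 only 3 to 4 are there at a start; the rules pass over those that are not, and their reading is None.
Of spent, sanitiser only 1 to 1 are there at a start; the rules pass over those that are not, and their reading is None.
At some moment in a run one of holder1, holder2, holder3, holder4, fresh may be knocked a few centimetres aside while the robot is not near it.
It also fails if it takes over 210 s, if anything falls off the work surface, if the arm or the gripper's body presses on something with over 40 N, if the wrist force passes 120 N, or if a joint passes its speed limit or range.

## Working session

There is one attempt and no reset: what is moved stays moved. The work goes in short steps, Python scripts to look and compute and a tool call to move; the robot and the scene stay as the last step left them, time stands still between calls to the robot, and variables do not carry over. Pictures are saved under pics/ and viewed, at most 14 in all, crops included, and the job is handed in when it is done.

Besides the shell and the picture viewer there is one more tool, called after ">>>" as name(argument=value, ...) on one line, values as JSON. apply_moves: Moves the arm, as the interface text tells. Its arguments: {"type":"object","properties":{"motion":{"type":"string"},"force":{"type":"number"}},"required":["motion"]}

```bash
mkdir -p pics
cat > h.py <<'E'
import numpy as np, cv2
from workcell import manip
def ray(c,px):
    d=np.linalg.inv(c["mtx"])@np.array([px[0],px[1],1.0]); R=np.array(c["R"]);t=np.array(c["t"]).ravel()
    return -R.T@t, R.T@d
def at(c,px,z):
    o,d=ray(c,px); return o+d*(z-o[2])/d[2]
def proj(c,X):
    p=np.array(c["mtx"])@(np.array(c["R"])@np.array(X,float)+np.array(c["t"]).ravel()); return p[:2]/p[2]
E
python3 - <<'E'
from h import *
print(manip.sense())
for n in("top","scene"):
    c=manip.camera(n); cv2.imwrite(f"pics/{n}0.png",c["frame"])
    print(n,ray(c,(280,210)))
    for k in("case","holder1","fresh","tray","glasses_case","latch_pad"):
        for m in manip.masks_of(k,c):
            r=cv2.minAreaRect(np.argwhere(m["region"])[:,::-1].astype(np.float32))
            print(k,round(m["score"],2),np.round(m["centre"]),m["region"].sum(),np.round(r[0]),np.round(r[1]),round(r[2]),at(c,m["centre"],10).round())
E
```

```text
{'time': 0.0, 'joint_positions': array([-7.31427616e+01,  1.48504404e+01,  1.19089709e+00,  7.64153078e+01,
        4.32678507e-04,  8.12554630e+01]), 'qvel': array([-0.07121737,  0.07985708,  0.0152852 , -0.07777   ,  0.04568294,
       -0.05035979]), 'joint_torque': array([-4.80305916e-04, -5.55639088e+01,  3.44536865e+01,  1.37037132e-02,
       -1.02846273e-04,  9.21538003e-06]), 'tool_pos': array([ 237.57095501, -495.74591141,  230.67703309]), 'eef_rot': array([-1.79926085e+02, -1.18071914e-02,  2.56017675e+01]), 'ft_force': array([-0.38349776,  0.46417165, -0.21047741]), 'wrist_torque': array([-0.03946361,  0.00557264, -0.0015984 ]), 'gripper_force': 0.0, 'gripper_width': 85.45676886253949}
top (array([ 416.94800357, -125.87337633, 1692.30427309]), array([ 0.08587772, -0.01281539, -0.99629496]))
case 0.82 [232. 209.] 4309 [232. 213.] [65. 91.] 81 [569.   2.  10.]
holder1 0.89 [356. 207.] 345 [355. 207.] [31. 12.] 79 [ 566. -385.   10.]
holder1 0.88 [344. 255.] 366 [348. 255.] [31. 12.] 81 [ 419. -345.   10.]
holder1 0.88 [383. 262.] 374 [383. 258.] [31. 12.] 72 [ 394. -465.   1
[... 794 characters left out ...]
 [223. 200.] [18. 33.] 77 [ 411. -255.   10.]
holder1 0.8 [109. 215.] 299 [110. 212.] [27. 12.] 63 [ 460. -591.   10.]
holder1 0.72 [311. 218.] 3084 [314. 215.] [ 34. 102.] 81 [524.   6.  10.]
holder1 0.66 [225. 236.] 373 [224. 235.] [30. 14.] 81 [ 584. -248.   10.]
holder1 0.66 [187. 200.] 306 [189. 201.] [27. 12.] 84 [ 407. -364.   10.]
holder1 0.51 [155. 202.] 316 [153. 201.] [27. 13.] 72 [ 405. -461.   10.]
fresh 0.65 [423. 222.] 563 [422. 223.] [34. 19.] 60 [572. 324.  10.]
tray 0.63 [404. 186.] 1509 [404. 186.] [29. 57.] 90 [389. 318.  10.]
tray 0.53 [310. 218.] 3031 [314. 215.] [ 34. 103.] 83 [523.   4.  10.]
glasses_case 0.71 [423. 248.] 1321 [425. 251.] [23. 61.] 88 [680. 293.  10.]
```

Run:
```python
from h import *
a=cv2.imread("pics/top0.png");b=cv2.imread("pics/scene0.png")
cv2.imwrite("pics/a.png",cv2.resize(a[130:330,90:430],(800,470),interpolation=cv2.INTER_CUBIC))
cv2.imwrite("pics/b.png",cv2.resize(b[130:300,80:480],(800,340),interpolation=cv2.INTER_CUBIC))
```

```text
(no output)
```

View pics/a.png

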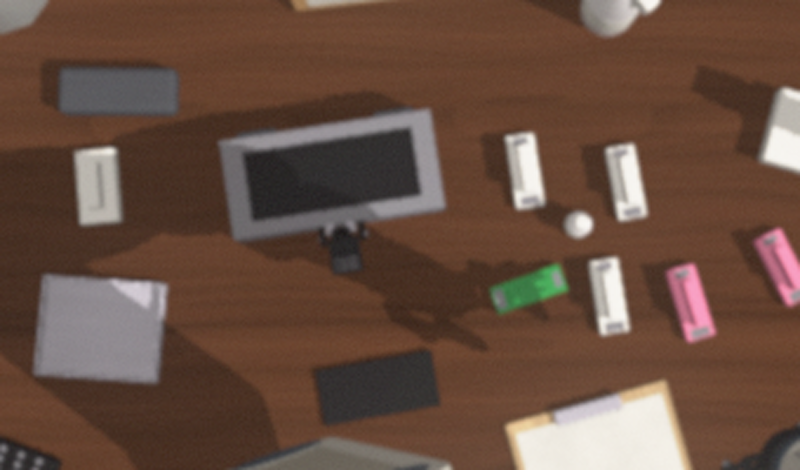

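View pics/b.png

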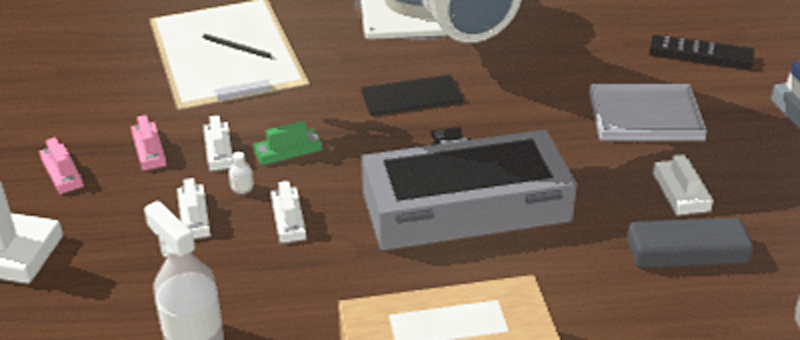

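The top view (a.png) shows three white holders at crop (522,170), (626,180) and (608,295). The green and pink ones are look-alikes, and the green one was also reported as holder1. The fresh brick is at (98,186), the tray at (100,328), the closed case at (332,175), its latch at (345,245), and the spectacle case at (120,90). Next I fit the poses by silhouette.

```bash
cat >> h.py <<'E'
from scipy.optimize import minimize
def box(x0,x1,y0,y1,z0,z1): return np.array([[x,y,z] for x in(x0,x1) for y in(y0,y1) for z in(z0,z1)],float)
SH={"holder1":[box(-48,48,-18,18,0,16),box(-30,30,-7,7,16,44)],
"fresh":[box(-48,48,-25,25,0,20),box(-30,30,-8,8,20,44)],
"case":[box(-64,64,-137,137,0,68),box(-139,-64,-20,20,35,45)],
"tray":[box(-65,65,-80,80,0,18)],
"glasses_case":[box(-31,31,-77.5,77.5,0,36)]}
def sil(c,name,p,z0=0,S=8,off=(0,0),sz=(560,420)):
    x,y,a=p; R=np.array([[np.cos(a),-np.sin(a),0],[np.sin(a),np.cos(a),0],[0,0,1]])
    im=np.zeros((sz[1]*S,sz[0]*S),np.uint8)
    for b in SH[name]:
        P=b@R.T+[x,y,z0]; q=np.array([proj(c,X) for X in P])
        h=cv2.convexHull((((q-off)+.5)*S*16).astype(np.float32))
        cv2.fillPoly(im,[np.round(h).astype(np.int32)],255,shift=4)
    return cv2.resize(im,sz,interpolation=cv2.INTER_AREA)/255.
def fit(obs,name,p0,z0=0):
    """obs: list of (camera, mask)"""
    L=[]
    for c,m in obs:
        ys,xs=np.where(m); x0,x1,y0,y1=xs.min()-12,xs.max()+13,ys.min()-12,ys.max()+13
        x0,y0=max(x0,0),max(y0,0)
        L.append((c,m[y0:y1,x0:x1].astype(float),(x0,y0)))
    def f(v):
        p=(p0[0]+v[0],p0[1]+v[1],p0[2]+v[2]/50); e=0
        for c,m,o in L: e+=np.abs(sil(c,name,p,z0,off=o,sz=m.shape[::-1])-m).sum()/m.sum()
        return e/len(L)
    best=None
    for a in(-8,0,8):
        r=minimize(f,[0,0,a],method="Nelder-Mead",options=dict(initial_simplex=[[0,0,a],[12,0,a],[0,12,a],[0,0,a+6]],xatol=.1,fatol=1e-4))
        if best is None or r.fun<best.fun: best=r
    v=best.x; return np.array([p0[0]+v[0],p0[1]+v[1],np.degrees(p0[2]+v[2]/50)]).round(1),round(best.fun,3)
def find(name,cams,p0,z0=0,zc=12,maxd=60):
    obs=[]
    for c in cams:
        ms=[m for m in manip.masks_of(name,c) if np.hypot(*(at(c,m["centre"],zc)[:2]-p0[:2]))<maxd]
        if ms: obs.append((c,ms[0]["region"]))
    return [fit([o],name,p0,z0) for o in obs]+([fit(obs,name,p0,z0)] if len(obs)>1 else [])
E
python3 - <<'E'
from h import *
cs=[manip.camera("top"),manip.camera("scene")]
for n,p in [("case",(560,2,.14)),("holder1",(570,-249,.1)),("holder1",(566,-385,.1)),("holder1",(415,-350,.1)),("fresh",(572,318,0)),("tray",(382,320,0)),("glasses_case",(690,290,0))]:
    print(n,find(n,cs,p))
E
```

```text
case [(array([581.2,   3.5,   7.5]), np.float64(0.064)), (array([578.4,   2.9,   6.9]), np.float64(0.033)), (array([580.3,   3.2,   7.2]), np.float64(0.053))]
holder1 [(array([ 585.3, -249.3,    6.7]), np.float64(0.069)), (array([ 585.1, -249.8,    6.8]), np.float64(0.136)), (array([ 585.3, -249.4,    6.6]), np.float64(0.103))]
holder1 [(array([ 567. , -384.2,    8.7]), np.float64(0.124)), (array([ 564.6, -384.2,    9.8]), np.float64(0.199)), (array([ 565.8, -383.9,   10. ]), np.float64(0.165))]
holder1 [(array([ 417.8, -355. ,    6.4]), np.float64(0.114)), (array([ 414.1, -358.3,    5.4]), np.float64(0.125)), (array([ 417. , -356. ,    6.5]), np.float64(0.146))]
fresh [(array([575.2, 318.1,   4.4]), np.float64(0.074)), (array([570.6, 318.1,   6.3]), np.float64(0.061)), (array([573.6, 318. ,   5.5]), np.float64(0.085))]
tray [(array([387.3, 315.8,  -5.3]), np.float64(0.024)), (array([382.4, 314.8,  -5.2]), np.float64(0.035)), (array([386.3, 315.1,  -5.3]), np.float64(0.043))]
glasses_case [(array([701. , 287.2,  -2.6]), np.float64(0.097)), (array([6.963e+02, 2.893e+02, 3.000e-01]), np.float64(0.124)), (array([700.7, 288.5,  -3.1]), np.float64(0.118))]
```

>>> apply_moves(motion="0 0 -1 0 0 0 -1;0 0 -1 0 0 0 -1;0 0 -1 0 0 0 -1;0 0 -1 0 0 0 -1;0 0 -1 0 0 0 -1;0 0 -1 0 0 0 -1;0 0 -1 0 0 0 -1;0 0 -1 0 0 0 -1;0 0 -1 0 0 0 -1;0 0 -1 0 0 0 -1;0 0 -1 0 0 0 -1;0 0 -1 0 0 0 -1")

```text
time: 2.7
tool_pos: [237.6, -496.0, 231.3]
eef_rot: [-180.0, -0.0, 85.8]
ft_force: [-0.5, 0.5, -0.4]
gripper_width: 0.2
gripper_force: 0.0
```

>>> apply_moves(motion="0 0 -1 0 0 0 -1;0 0 -1 0 0 0 -1;0 0 -1 0 0 0 -1;0 0 -1 0 0 0 -1;0 0 -1 0 0 0 -1;0 0 -1 0 0 0 -1;0 0 -1 0 0 0 -1;0 0 -1 0 0 0 -1;0 0 -1 0 0 0 -1;0 0 -1 0 0 0 -1;0 0 -1 0 0 0 -1;0 0 -1 0 0 0 -1")

```text
time: 3.9
tool_pos: [237.6, -496.0, 231.3]
eef_rot: [-180.0, -0.0, 145.8]
ft_force: [-0.1, -0.2, -0.5]
gripper_width: 0.4
gripper_force: 0.0
```

>>> apply_moves(motion="0 0 -1 0 0 0 -1;0 0 -1 0 0 0 -1;0 0 -1 0 0 0 -1;0 0 -1 0 0 0 -1;0 0 -1 0 0 0 -1;0 0 -1 0 0 0 -1;0 0 -1 0 0 0 -1;0 0 -1 0 0 0 -1;0 0 -0.32 0 0 0 -1;0 0 0 0 0 0 -1")

```text
time: 4.9
tool_pos: [237.6, -496.0, 231.3]
eef_rot: [180.0, -0.0, -172.9]
ft_force: [0.4, 1.0, -0.9]
gripper_width: -0.3
gripper_force: 0.0
```

>>> apply_moves(motion="0 0 0 -0.0235 0.0377 0 -1;0 0 0 -0.0235 0.0377 0 -1;0 0 0 -0.0235 0.0377 0 -1;0 0 0 -0.0235 0.0377 0 -1;0 0 0 -0.0235 0.0377 0 -1;0 0 0 -0.0235 0.0377 0 -1;0 0 0 -0.0235 0.0377 0 -1;0 0 0 -0.0235 0.0377 0 -1;0 0 0 -0.0235 0.0377 0 -1;0 0 0 -0.0235 0.0377 0 -1;0 0 0 -0.0235 0.0377 0 -1;0 0 0 -0.0235 0.0377 0 -1")

```text
time: 6.1
tool_pos: [461.2, -10.0, 231.5]
eef_rot: [-180.0, 0.0, -172.9]
ft_force: [1.1, -0.9, -0.6]
gripper_width: -0.1
gripper_force: 0.0
```

>>> apply_moves(motion="0 0 0 0 0 0.035 -1;0 0 0 0 0 0.035 -1;0 0 0 0 0 0.035 -1;0 0 0 0 0 0.035 -1;0 0 0 0 0 0.035 -1;0 0 0 0 0 0.006 -1;0 0 0 0 0 0.005 -1;0 0 0 0 0 0.005 -1;0 0 0 0 0 0.004 -1;0 0 0 0 0 0.004 -1;0 0 0 0 0 0 -1;0 0 0 0 0 0 -1")

```text
time: 7.3
tool_pos: [461.2, -12.0, 32.8]
eef_rot: [-180.0, 0.1, -172.8]
ft_force: [0.1, -0.9, 2.9]
gripper_width: 0.0
gripper_force: 1.2
```

Run:
```python
from h import *
s=manip.sense();print(s["ft_force"],s["tool_pos"])
c=manip.camera("scene")
cv2.imwrite("pics/c.png",cv2.resize(c["frame"][100:300,200:500],(780,520),interpolation=cv2.INTER_CUBIC))
```

```text
[ 0.12945628 -0.86883005  2.90185285] [461.23405179 -11.97292523  32.75404573]
```

View pics/c.png

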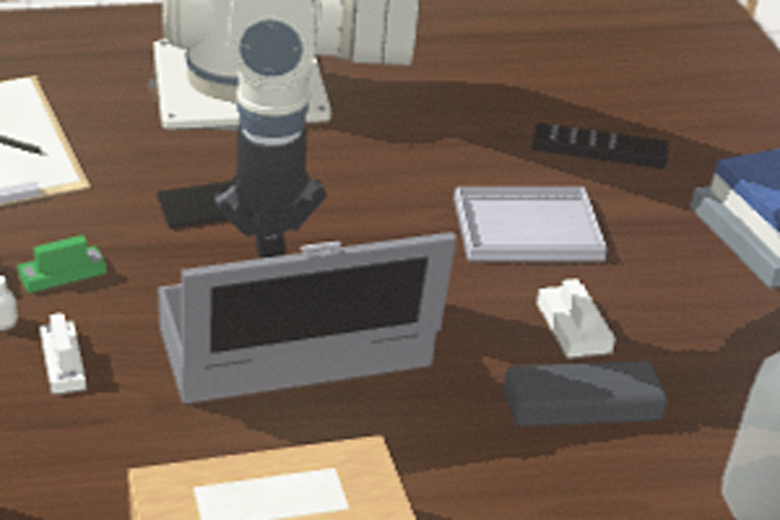

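The lid stands open, upright at (310,320). I raise the arm, move it aside and look into the case.

>>> apply_moves(motion="0 0 0 0 0 -0.045 -1;0 0 0 0 0 -0.045 -1;0 0 0 0 0 -0.045 -1;0 0 0 0 0 -0.045 -1;0 0 0 0 0 -0.045 -1;0 0 0 -0.0155 -0.0417 0 0.2;0 0 0 -0.0155 -0.0417 0 0.2;0 0 0 -0.0155 -0.0417 0 0.2;0 0 0 -0.0155 -0.0417 0 0.2;0 0 0 -0.0155 -0.0417 0 0.2;0 0 0 -0.0155 -0.0417 0 0.2;0 0 0 0 0 0 0.2")

```text
time: 8.55
tool_pos: [585.5, -252.8, 254.7]
eef_rot: [180.0, -0.1, -173.0]
ft_force: [-0.4, 0.6, -0.5]
gripper_width: 51.5
gripper_force: 0.0
```

Run:
```python
from h import *
c=manip.camera("top")
cv2.imwrite("pics/d.png",cv2.resize(c["frame"][150:310,90:410],(800,400),interpolation=cv2.INTER_CUBIC))
print(find("fresh",[c],(545,110,.12),5)) 
for m in manip.masks_of("fresh",c): print(m["score"],m["centre"],at(c,m["centre"],20))
for m in manip.masks_of("holder1",c): print(m["score"],m["centre"],at(c,m["centre"],20))
for m in manip.masks_of("case",c): print(m["score"],m["centre"],at(c,m["centre"],20))
```

```text
[]
0.66 [133.1, 205.8] [583.13859172 309.72937146  20.        ]
0.91 [355.2, 209.8] [ 557.15237515 -381.7119263    20.        ]
0.81 [348.6, 256.9] [ 411.28173516 -356.71757322   20.        ]
0.66 [421.7, 242.8] [ 450.39509568 -584.9112033    20.        ]
0.64 [385.0, 260.5] [ 397.9520963  -469.04421447   20.        ]
0.79 [229.6, 201.6] [590.43919592   9.18832293  20.        ]
0.71 [131.6, 270.7] [382.09588601 314.22394834  20.        ]
```

View pics/d.png

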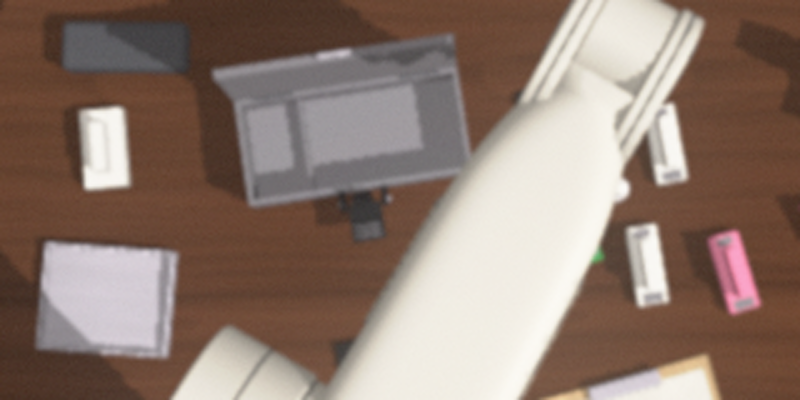

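The narrow bay at (268,138) is empty, so there is no spent brick. The brown bays and the raised lid look as expected.

```bash
cat >> h.py <<'E'
def to(x,y,z,yaw):
    s=manip.sense(); p=s["tool_pos"]; r=np.radians(s["eef_rot"][2])
    d=np.array([x,y,z])-p; t=np.array([d[0]*np.cos(r)+d[1]*np.sin(r), d[0]*np.sin(r)-d[1]*np.cos(r), -d[2]])
    dy=(yaw-np.degrees(r)+90)%180-90
    print("t",round(float(s["time"]),1),"at",p.round(1),round(float(np.degrees(r)),1),"shift",t.round(1),"rz",round(-dy/5,2),"w",round(float(s["gripper_width"]),1),"ft",s["ft_force"].round(1))
E
python3 - <<'E'
from h import *
cs=[manip.camera("scene")]
print(find("holder1",cs,(585,-249,.1)))
print(find("fresh",[manip.camera("top"),manip.camera("scene")],(575,318,.1)))
to(585,-249.5,20,6.7)
E
```

```text
[(array([ 581.7, -250. ,    6.9]), np.float64(0.082))]
[(array([575.1, 318.4,   4.2]), np.float64(0.049)), (array([571.7, 317.7,   3.6]), np.float64(0.058)), (array([574.4, 318.2,   4. ]), np.float64(0.061))]
t 9.1 at [ 584.3 -247.9  257.8] -172.8 shift [ -0.5  -1.7 237.8] rz 0.11 w 51.3 ft [ 0.8 -0.4  0.6]
```

>>> apply_moves(motion="0 0 0.1 0 -0.0017 0.04 0.2;0 0 0 0 0 0.045 0.2;0 0 0 0 0 0.045 0.2;0 0 0 0 0 0.045 0.2;0 0 0 0 0 0.038 0.2;0 0 0 0 0 0.025 0.2;0 0 0 0 0 0 0.2;0 0 0 0 0 0 -1;0 0 0 0 0 0 -1;0 0 0 0 0 0 -1;0 0 0 0 0 0 -1;0 0 0 0 0 0 -1", force=50)

```text
time: 10.3
tool_pos: [585.6, -250.7, 21.4]
eef_rot: [-179.9, 0.2, -173.3]
ft_force: [-0.1, -0.5, 6.0]
gripper_width: 13.0
gripper_force: 50.1
```

>>> apply_moves(motion="0 0 0 0 0 -0.02 -1;0 0 0 0 0 -0.03 -1;0 0 0 0 0 -0.03 -1;0 0 0 0 0 -0.03 -1;0 0 0 0 0 -0.02 -1;0 0 0 0 0 0 -1;0 0 0 0 0 0 -1")

```text
time: 11.0
tool_pos: [584.6, -250.1, 149.6]
eef_rot: [-180.0, 0.0, -173.3]
ft_force: [0.6, 0.4, -1.5]
gripper_width: 13.0
gripper_force: 49.0
```

```bash
cat >> h.py <<'E'
C=(580,3,np.radians(7.2))
def cw(x,y): return C[0]+x*np.cos(C[2])-y*np.sin(C[2]), C[1]+x*np.sin(C[2])+y*np.cos(C[2])
E
python3 - <<'E'
from h import *
to(*cw(-3,-91),28,7.2)
cs=[manip.camera("scene")]
c=cs[0];cv2.imwrite("pics/e.png",cv2.resize(c["frame"][110:290,100:460],(800,400),interpolation=cv2.INTER_CUBIC))
E
```

```text
t 11.0 at [ 584.6 -250.1  149.6] -173.3 shift [-22.8 160.9 121.6] rz -0.1 w 13.0 ft [ 0.6  0.4 -1.5]
```

View pics/e.png

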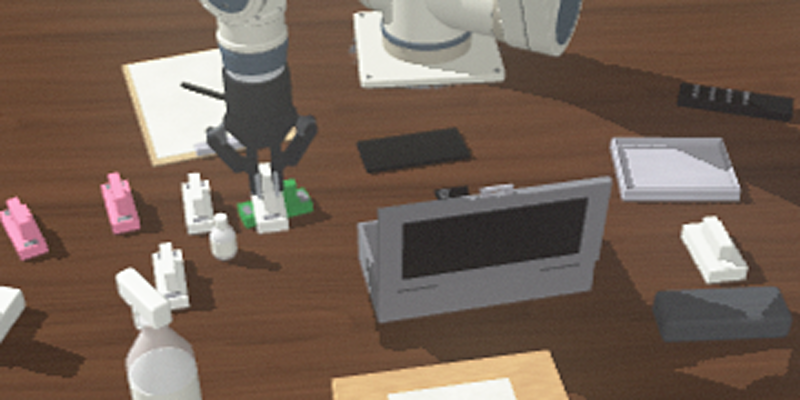

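The holder hangs level in the gripper, at (268,200). The other holders are in their places.

>>> apply_moves(motion="0 0 -0.1 -0.0045 0.032 0 -1;0 0 0 -0.0046 0.0323 0 -1;0 0 0 -0.0046 0.0323 0 -1;0 0 0 -0.0046 0.0323 0 -1;0 0 0 -0.0045 0.032 0 -1;0 0 0 0 0 0 -1;0 0 0 0 0 0.03 -1;0 0 0 0 0 0.03 -1;0 0 0 0 0 0.03 -1;0 0 0 0 0 0.02 -1;0 0 0 0 0 0.01 -1;0 0 0 0 0 0 -1")

```text
time: 12.25
tool_pos: [586.4, -87.8, 27.8]
eef_rot: [179.9, -0.1, -172.8]
ft_force: [0.2, 0.3, -0.8]
gripper_width: 12.7
gripper_force: 49.9
```

Run:
```python
from h import *
to(*cw(-3,-91),28,7.2)
```

```text
t 12.2 at [586.4 -87.8  27.8] -172.8 shift [-2.  -0.1 -0.2] rz -0.0 w 12.7 ft [ 0.2  0.3 -0.8]
```

>>> apply_moves(motion="0 0 0 0 0 0 -0.25;0 0 0 0 0 0 -0.25;0 0 0 0 0 0 -0.25;0 0 0 0 0 -0.03 -0.25;0 0 0 0 0 -0.04 -0.25;0 0 0 0 0 -0.045 -0.25;0 0 0 0 0 -0.045 -0.25;0 0 0 0 0 0 -0.25")

```text
time: 13.05
tool_pos: [589.7, -88.3, 196.2]
eef_rot: [-179.7, 0.6, -172.8]
ft_force: [0.6, -0.7, -0.2]
gripper_width: 32.0
gripper_force: 0.0
```

>>> apply_moves(motion="0 0 0 0.0081 -0.0416 0 0.2;0 0 0 0.0081 -0.0416 0 0.2;0 0 0 0.0081 -0.0416 0 0.2;0 0 0 0.0081 -0.0416 0 0.2;0 0 0 0.0081 -0.0416 0 0.2;0 0 0 0.0081 -0.0416 0 0.2;0 0 0 0.0081 -0.0416 0 0.2;0 0 0 0 0 0 0.2;0 0 0 0 0 0 0.2")

```text
time: 13.95
tool_pos: [567.0, -384.6, 188.6]
eef_rot: [180.0, -0.0, -172.9]
ft_force: [0.0, 0.7, -0.6]
gripper_width: 51.1
gripper_force: 0.0
```

Run:
```python
from h import *
c=manip.camera("scene");t=manip.camera("top")
print(find("holder1",[c],(566,-384,.15)), find("holder1",[t,c],(417,-356,.12)), find("fresh",[t,c],(574,318,.07)),find("holder1",[t],cw(-3,-91)+(.12,),z0=5,zc=30))
to(566,-384,20,9)
cv2.imwrite("pics/f.png",cv2.resize(t["frame"][150:310,90:410],(800,400),interpolation=cv2.INTER_CUBIC))
```

```text
[(array([ 564.6, -384.1,    9.7]), np.float64(0.141))] [(array([ 414.1, -356.6,    8.7]), np.float64(0.097))] [(array([575.4, 318.1,   4.2]), np.float64(0.043)), (array([573.6, 318.6,   4.2]), np.float64(0.05)), (array([575. , 318.3,   4.3]), np.float64(0.053))] [(array([586.6, -87.1,   7.1]), np.float64(0.068))]
t 14.3 at [ 567.8 -382.8  189.7] -172.7 shift [  2.   -1.  169.7] rz -0.35 w 51.2 ft [-0.1  0.6 -0. ]
```

View pics/f.png

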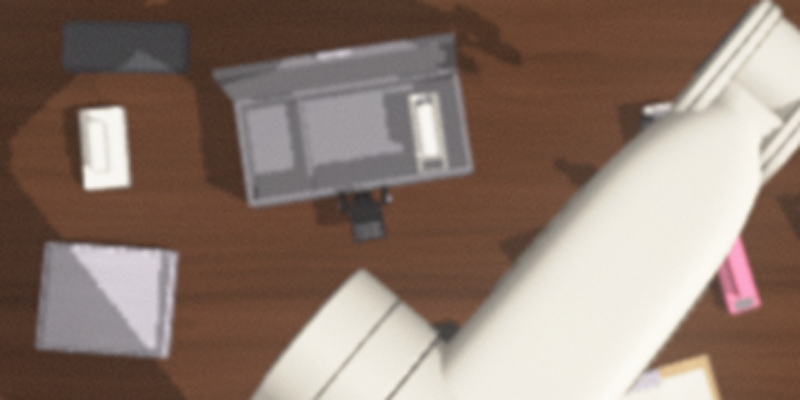

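The first holder lies flat in the wide bay at (427,132), where it was placed. Next is holder 2.

>>> apply_moves(motion="0 0 -0.35 0.002 -0.001 0.04 0.2;0 0 0 0 0 0.045 0.2;0 0 0 0 0 0.04 0.2;0 0 0 0 0 0.03 0.2;0 0 0 0 0 0.0145 0.2;0 0 0 0 0 0 0.2;0 0 0 0 0 0 -1;0 0 0 0 0 0 -1;0 0 0 0 0 0 -1;0 0 0 0 0 0 -1;0 0 0 0 0 0 -1", force=50)

```text
time: 15.45
tool_pos: [566.4, -385.4, 21.5]
eef_rot: [-179.9, 0.1, -171.0]
ft_force: [0.5, 0.3, 6.9]
gripper_width: 12.9
gripper_force: 49.7
```

>>> apply_moves(motion="0 0 0 0 0 -0.02 -1;0 0 0 0 0 -0.03 -1;0 0 0 0 0 -0.03 -1;0 0 0 0 0 -0.03 -1;0 0 0 0 0 -0.02 -1;0 0 0 0 0 0 -1;0 0 0 0 0 0 -1")

```text
time: 16.15
tool_pos: [565.6, -384.8, 149.8]
eef_rot: [-180.0, 0.0, -171.0]
ft_force: [-0.2, -0.3, -1.3]
gripper_width: 12.8
gripper_force: 48.8
```

Run:
```python
from h import *
to(*cw(-4,-36),28,7.2)
```

```text
t 16.1 at [ 565.6 -384.8  149.8] -171.0 shift [-69.4 345.  121.8] rz 0.35 w 12.8 ft [-0.2 -0.3 -1.3]
```

>>> apply_moves(motion="0 0 0 -0.0077 0.0383 0 -1;0 0 0 -0.0077 0.0383 0 -1;0 0 0 -0.0077 0.0383 0 -1;0 0 0 -0.0077 0.0383 0 -1;0 0 0 -0.0077 0.0383 0 -1;0 0 0 -0.0077 0.0383 0 -1;0 0 0 -0.0077 0.0383 0 -1;0 0 0 -0.0077 0.0383 0 -1;0 0 0 -0.0077 0.0383 0 -1;0 0 0.35 0 0 0 -1;0 0 0 0 0 0 -1")

```text
time: 17.25
tool_pos: [579.8, -32.2, 148.4]
eef_rot: [180.0, -0.1, -172.7]
ft_force: [-0.1, 0.7, 0.1]
gripper_width: 12.7
gripper_force: 49.0
```

>>> apply_moves(motion="0 0 0 0 0 0.03 -1;0 0 0 0 0 0.03 -1;0 0 0 0 0 0.03 -1;0 0 0 0 0 0.02 -1;0 0 0 0 0 0.01 -1;0 0 0 0 0 0.001 -1;0 0 0 0 0 0 -1")

```text
time: 17.95
tool_pos: [580.7, -34.0, 29.0]
eef_rot: [-180.0, 0.0, -172.8]
ft_force: [0.6, -0.7, -0.7]
gripper_width: 12.7
gripper_force: 49.4
```

Run:
```python
from h import *
to(*cw(-4,-36),28,7.2)
```

```text
t 17.9 at [580.7 -34.   29. ] -172.8 shift [0.  0.8 1. ] rz -0.0 w 12.7 ft [ 0.6 -0.7 -0.7]
```

>>> apply_moves(motion="0 0 0 0 0 0.001 -0.25;0 0 0 0 0 0 -0.25;0 0 0 0 0 0 -0.25;0 0 0 0 0 -0.03 -0.25;0 0 0 0 0 -0.04 -0.25;0 0 0 0 0 -0.045 -0.25;0 0 0 0 0 -0.045 -0.25;0 0 0 0 0 0 -0.25")

```text
time: 18.75
tool_pos: [582.9, -33.9, 194.6]
eef_rot: [-179.8, 0.6, -172.8]
ft_force: [-0.2, -0.6, -0.9]
gripper_width: 32.3
gripper_force: 0.0
```

>>> apply_moves(motion="0 0 0 0.0226 -0.0333 0 0.2;0 0 0 0.0226 -0.0333 0 0.2;0 0 0 0.0226 -0.0333 0 0.2;0 0 0 0.0226 -0.0333 0 0.2;0 0 0 0.0226 -0.0333 0 0.2;0 0 0 0.0226 -0.0333 0 0.2;0 0 0 0.0226 -0.0333 0 0.2;0 0 0 0.0226 -0.0333 0 0.2;0 0 0 0.0226 -0.0333 0 0.2;0 0 0 0 0 0 0.2;0 0 0 0 0 0 0.2")

```text
time: 19.85
tool_pos: [415.7, -357.0, 187.6]
eef_rot: [180.0, 0.0, -172.9]
ft_force: [0.2, -0.2, 0.3]
gripper_width: 51.4
gripper_force: 0.0
```

Run:
```python
from h import *
c=manip.camera("scene");t=manip.camera("top")
print(find("holder1",[c],(417,-356,.12)), find("fresh",[t,c],(574,318,.07)))
for y in(-91,-36): print(find("holder1",[t],cw(-3,y)+(.12,),z0=5,zc=30,maxd=25))
to(416,-356.5,20,7)
```

```text
[(array([ 412.6, -356.2,    7.1]), np.float64(0.11))] [(array([575. , 315.9,   4.4]), np.float64(0.073)), (array([572.4, 318.8,   4.8]), np.float64(0.047)), (array([573.8, 317.5,   5.2]), np.float64(0.086))]
[(array([602.7, -83. ,   8.6]), np.float64(0.102))]
[(array([581.9, -32.9,   6.8]), np.float64(0.066))]
t 20.2 at [ 416.8 -355.6  187.9] -172.7 shift [  0.9  -0.8 167.9] rz 0.06 w 51.6 ft [-0.2 -0.3 -0.4]
```

>>> apply_moves(motion="0 0 0 0.001 -0.001 0.04 0.2;0 0 0 0 0 0.045 0.2;0 0 0 0 0 0.04 0.2;0 0 0 0 0 0.03 0.2;0 0 0 0 0 0.0125 0.2;0 0 0 0 0 0 0.2;0 0 0 0 0 0 -1;0 0 0 0 0 0 -1;0 0 0 0 0 0 -1;0 0 0 0 0 0 -1;0 0 0 0 0 0 -1", force=50)

```text
time: 21.3
tool_pos: [416.2, -358.4, 22.0]
eef_rot: [-179.8, 0.1, -172.8]
ft_force: [-0.9, 0.8, 6.8]
gripper_width: 13.3
gripper_force: 49.9
```

>>> apply_moves(motion="0 0 0 0 0 -0.02 -1;0 0 0 0 0 -0.03 -1;0 0 0 0 0 -0.03 -1;0 0 0 0 0 -0.03 -1;0 0 0 0 0 -0.02 -1;0 0 0 0 0 0 -1;0 0 0 0 0 0 -1")

```text
time: 22.0
tool_pos: [415.4, -357.5, 150.5]
eef_rot: [-179.9, 0.0, -172.8]
ft_force: [-0.4, 0.0, -2.2]
gripper_width: 12.9
gripper_force: 48.9
```

Run:
```python
from h import *
to(*cw(-4,19),28,7.2)
t=manip.camera("top")
for m in manip.masks_of("holder1",t): print(m["score"],m["centre"],at(t,m["centre"],30).round())
cv2.imwrite("pics/g.png",cv2.resize(t["frame"][150:310,90:410],(800,400),interpolation=cv2.INTER_CUBIC))
```

```text
t 22.0 at [ 415.4 -357.5  150.5] -172.8 shift [-204.5  356.1  122.5] rz -0.0 w 12.9 ft [-0.4  0.  -2.2]
0.97 [420.9, 242.6] [ 451. -580.   30.]
0.82 [243.3, 206.1] [575. -34.  30.]
0.73 [314.8, 249.2] [ 437. -252.   30.]
0.58 [257.8, 197.6] [600. -79.  30.]
0.46 [237.8, 233.9] [489. -16.  30.]
```

View pics/g.png

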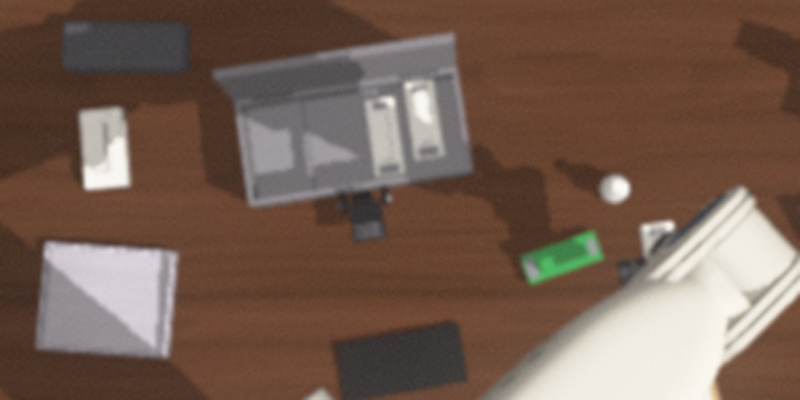

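Holder 1 in the case was knocked toward the hinge wall and is now at (424,118), still in the bay. It looks flat there, and its fit puts it at case x≈+12, y≈-88, within limits. I place holder 3.

>>> apply_moves(motion="0 0 0 -0.0227 0.0396 0 -1;0 0 0 -0.0227 0.0396 0 -1;0 0 0 -0.0227 0.0396 0 -1;0 0 0 -0.0227 0.0396 0 -1;0 0 0 -0.0227 0.0396 0 -1;0 0 0 -0.0227 0.0396 0 -1;0 0 0 -0.0227 0.0396 0 -1;0 0 0 -0.0227 0.0396 0 -1;0 0 0 -0.0227 0.0396 0 -1;0 0 0 0 0 0 -1;0 0 0 0 0 0 -1")

```text
time: 23.2
tool_pos: [573.0, 22.8, 148.8]
eef_rot: [180.0, -0.1, -172.7]
ft_force: [0.3, -1.3, -2.7]
gripper_width: 13.0
gripper_force: 49.1
```

>>> apply_moves(motion="0 0 0 0 0 0.03 -1;0 0 0 0 0 0.03 -1;0 0 0 0 0 0.03 -1;0 0 0 0 0 0.02 -1;0 0 0 0 0 0.01 -1;0 0 0 0 0 0.001 -1;0 0 0 0 0 0 -1")

```text
time: 23.9
tool_pos: [573.6, 21.1, 29.8]
eef_rot: [-180.0, 0.0, -172.9]
ft_force: [1.0, -0.4, -1.2]
gripper_width: 13.2
gripper_force: 49.1
```

Run:
```python
from h import *
to(*cw(-4,19),28,7.2)
```

```text
t 23.9 at [573.6  21.1  29.8] -172.9 shift [-0.1  0.3  1.8] rz -0.01 w 13.2 ft [ 1.  -0.4 -1.2]
```

>>> apply_moves(motion="0 0 0 0 0 0.002 -0.25;0 0 0 0 0 0 -0.25;0 0 0 0 0 0 -0.25;0 0 0 0 0 -0.03 -0.25;0 0 0 0 0 -0.04 -0.25;0 0 0 0 0 -0.045 -0.25;0 0 0 0 0 -0.045 -0.25;0 0 0 0 0 0 -0.25")

```text
time: 24.7
tool_pos: [575.8, 21.6, 194.1]
eef_rot: [-179.9, 0.6, -172.8]
ft_force: [0.4, 0.0, -0.3]
gripper_width: 32.0
gripper_force: 0.0
```

>>> apply_moves(motion="0 0 0 -0.0055 0.042 0 0.2;0 0 0 -0.0055 0.042 0 0.2;0 0 0 -0.0055 0.042 0 0.2;0 0 0 -0.0055 0.042 0 0.2;0 0 0 -0.0055 0.042 0 0.2;0 0 0 -0.0055 0.042 0 0.2;0 0 0 -0.0055 0.042 0 0.2;0 0 0 0 0 0 0.2;0 0 0 0 0 0 0.2")

```text
time: 25.6
tool_pos: [574.3, 319.1, 186.9]
eef_rot: [-180.0, -0.0, -172.7]
ft_force: [-0.1, -0.1, 0.3]
gripper_width: 51.1
gripper_force: 0.0
```

Run:
```python
from h import *
c=manip.camera("scene");t=manip.camera("top")
print(find("fresh",[t,c],(574,318,.07)))
for x,y in((11,-88),(-4,-36),(-4,19)): print(find("holder1",[t],cw(x,y)+(.12,),z0=5,zc=30,maxd=25))
to(574.5,318,23,4.5)
cv2.imwrite("pics/i.png",cv2.resize(t["frame"][155:245,170:290],(800,600),interpolation=cv2.INTER_CUBIC))
```

```text
[(array([573.8, 315.7,   2.3]), np.float64(0.183)), (array([571.1, 319.3,   6.7]), np.float64(0.089)), (array([572.9, 317.6,   5. ]), np.float64(0.167))]
[(array([602.1, -82.5,   8.1]), np.float64(0.08))]
[(array([582.3, -32.9,   6.4]), np.float64(0.075))]
[(array([573.1,  22. ,   9.5]), np.float64(0.091))]
t 25.9 at [575.1 317.2 187.6] -172.9 shift [  0.5   0.9 164.6] rz 0.52 w 51.5 ft [0.1 0.4 0.3]
```

View pics/i.png

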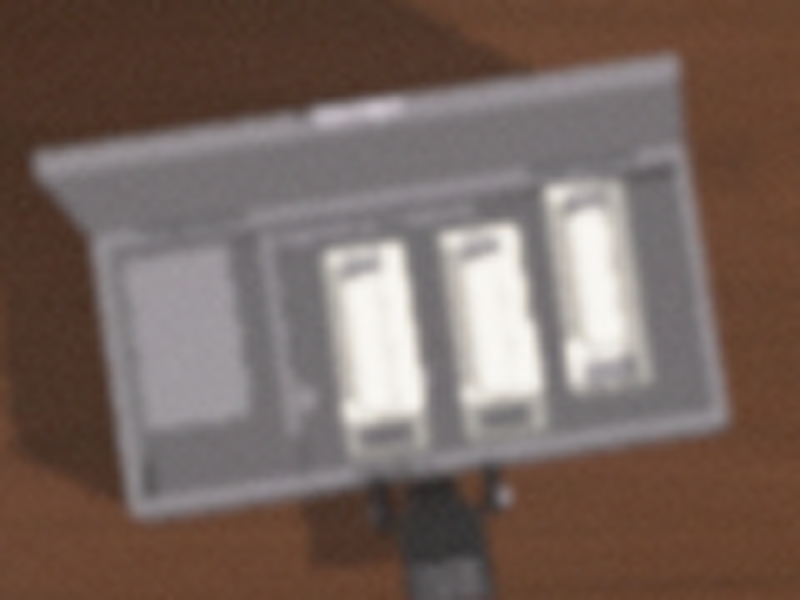

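All three holders lie flat in the wide bay, at (375,345), (492,330) and (597,285), and the narrow bay at (190,340) is clear. I grasp the fresh brick.

>>> apply_moves(motion="0 0 0.5 0 0.001 0.04 0.2;0 0 0 0 0 0.045 0.2;0 0 0 0 0 0.04 0.2;0 0 0 0 0 0.025 0.2;0 0 0 0 0 0.0135 0.2;0 0 0 0 0 0 0.2;0 0 0 0 0 0 -1;0 0 0 0 0 0 -1;0 0 0 0 0 0 -1;0 0 0 0 0 0 -1;0 0 0 0 0 0 -1", force=60)

```text
time: 27.05
tool_pos: [575.7, 319.6, 25.8]
eef_rot: [179.9, 0.2, -175.3]
ft_force: [0.7, -0.5, 7.0]
gripper_width: 14.9
gripper_force: 60.4
```

>>> apply_moves(motion="0 0 0 0 0 -0.02 -1;0 0 0 0 0 -0.03 -1;0 0 0 0 0 -0.03 -1;0 0 0 0 0 -0.03 -1;0 0 0 0 0 -0.02 -1;0 0 0 0 0 0 -1;0 0 -0.5 0 0 0 -1;0 0 0 0 0 0 -1")

```text
time: 27.85
tool_pos: [574.2, 319.0, 152.8]
eef_rot: [-180.0, -0.1, -172.8]
ft_force: [0.9, 0.2, -1.6]
gripper_width: 15.0
gripper_force: 59.2
```

Run:
```python
from h import *
to(*cw(-3,98),32,7.2)
c=manip.camera("scene"); cv2.imwrite("pics/j.png",cv2.resize(c["frame"][110:290,300:500],(666,600),interpolation=cv2.INTER_CUBIC))
```

```text
t 27.9 at [574.2 319.  152.8] -172.8 shift [  37.  -216.2  120.8] rz 0.01 w 15.0 ft [ 0.9  0.2 -1.6]
```

View pics/j.png

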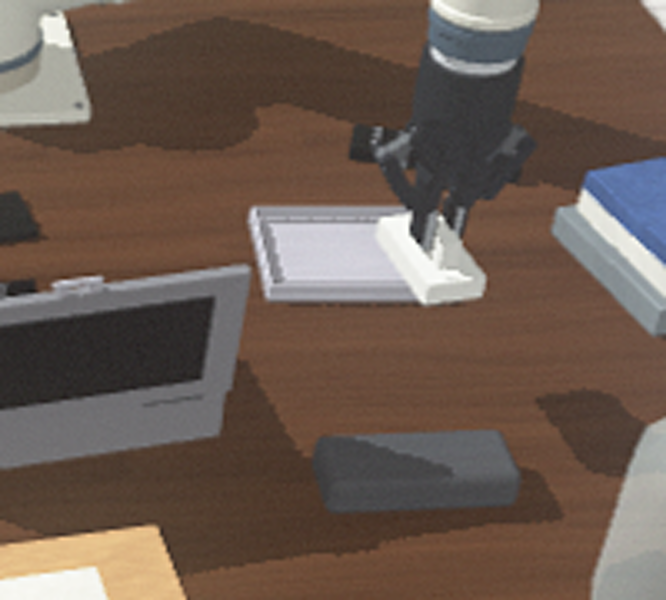

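The brick is held level at (430,265). I carry it to the narrow bay.

>>> apply_moves(motion="0 0 0 0.0074 -0.0432 0 -1;0 0 0 0.0074 -0.0432 0 -1;0 0 0 0.0074 -0.0432 0 -1;0 0 0 0.0074 -0.0432 0 -1;0 0 0 0.0074 -0.0434 0 -1;0 0 0 0 0 0 -1;0 0 0 0 0 0 -1;0 0 0 0 0 0.03 -1;0 0 0 0 0 0.03 -1;0 0 0 0 0 0.015 -1;0 0 0 0 0 0 -1")

```text
time: 29.0
tool_pos: [563.5, 101.2, 76.2]
eef_rot: [180.0, -0.3, -172.7]
ft_force: [0.5, -0.3, -2.2]
gripper_width: 14.5
gripper_force: 59.4
```

Run:
```python
from h import *
to(*cw(-3,98),32,7.2)
```

```text
t 29.0 at [563.5 101.2  76.2] -172.7 shift [-1.1 -1.5 44.2] rz 0.01 w 14.5 ft [ 0.5 -0.3 -2.2]
```

>>> apply_moves(motion="0 0 0 -0.001 -0.001 0.02 -1;0 0 0 0 0 0.015 -1;0 0 0 0 0 0.008 -1;0 0 0 0 0 0.001 -1;0 0 0 0 0 0 -1")

```text
time: 29.5
tool_pos: [566.5, 99.6, 35.4]
eef_rot: [-180.0, 0.0, -172.8]
ft_force: [0.3, -0.3, -0.8]
gripper_width: 14.8
gripper_force: 59.4
```

Run:
```python
from h import *
to(*cw(-3,98),31,7.2)
```

```text
t 29.5 at [566.5  99.6  35.4] -172.8 shift [1.7 0.5 4.4] rz 0.0 w 14.8 ft [ 0.3 -0.3 -0.8]
```

>>> apply_moves(motion="0 0 0 0.001 0 0.004 -1;0 0 0 0 0 0 -1;0 0 0 0 0 0 -0.4;0 0 0 0 0 0 -0.4;0 0 0 0 0 0 -0.4;0 0 0 0 0 -0.02 -0.4;0 0 0 0 0 -0.04 -0.4;0 0 0 0 0 -0.045 -0.4;0 0 0 0 0 -0.045 -0.4;0 0 0 0 0 -0.045 -0.4;0 0 0 0 0 -0.045 -0.4;0 0 0 0 0 0 -1")

```text
time: 30.7
tool_pos: [566.9, 99.1, 277.4]
eef_rot: [-179.9, 0.6, -172.8]
ft_force: [0.4, 0.3, -0.6]
gripper_width: 12.3
gripper_force: 0.0
```

>>> apply_moves(motion="0 0 0 -0.04 -0.03 0 -1;0 0 0 -0.04 -0.03 0 -1;0 0 0 -0.04 -0.03 0 -1;0 0 0 0 0 0 -1;0 0 0 0 0 0 -1")

```text
time: 31.2
tool_pos: [696.1, 23.9, 268.7]
eef_rot: [180.0, -0.2, -172.9]
ft_force: [-0.3, 0.3, 0.2]
gripper_width: -0.0
gripper_force: 0.0
```

Run:
```python
from h import *
to(*cw(124,0),143,7.2)
t=manip.camera("top")
print(find("fresh",[t],cw(-3,98)+(.12,),z0=5,zc=30,maxd=30))
cv2.imwrite("pics/k.png",cv2.resize(t["frame"][155:245,170:290],(800,600),interpolation=cv2.INTER_CUBIC))
```

```text
t 31.2 at [696.1  23.9 268.7] -172.9 shift [ -6.2  -6.2 125.7] rz -0.02 w -0.0 ft [-0.3  0.3  0.2]
[]
```

View pics/k.png

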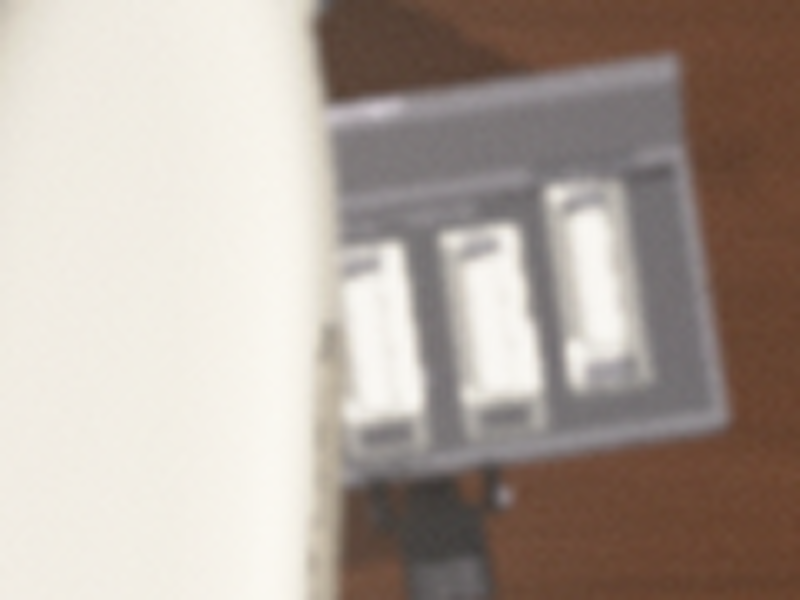

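The arm hides the narrow bay, so I move aside to check the brick before closing.

>>> apply_moves(motion="0 0 0 -0.003 -0.045 0 -1;0 0 0 -0.003 -0.045 0 -1;0 0 0 0 -0.045 0 -1;0 0 0 0 -0.045 0 -1;0 0 0 0 0 0 -1")

```text
time: 31.8
tool_pos: [723.2, -157.6, 271.1]
eef_rot: [-179.9, 0.0, -173.0]
ft_force: [0.8, 0.6, 0.5]
gripper_width: 0.3
gripper_force: 0.0
```

Run:
```python
from h import *
to(*cw(124,0),143,7.2)
t=manip.camera("top")
print(find("fresh",[t],cw(-3,98)+(.12,),z0=5,zc=30,maxd=30))
cv2.imwrite("pics/l.png",cv2.resize(t["frame"][155:245,170:290],(800,600),interpolation=cv2.INTER_CUBIC))
```

```text
t 31.8 at [ 723.2 -157.6  271.1] -173.0 shift [ -1.4 177.3 128.1] rz -0.05 w 0.3 ft [0.8 0.6 0.5]
[(array([565.3,  99.4,   6.9]), np.float64(0.055))]
```

View pics/l.png

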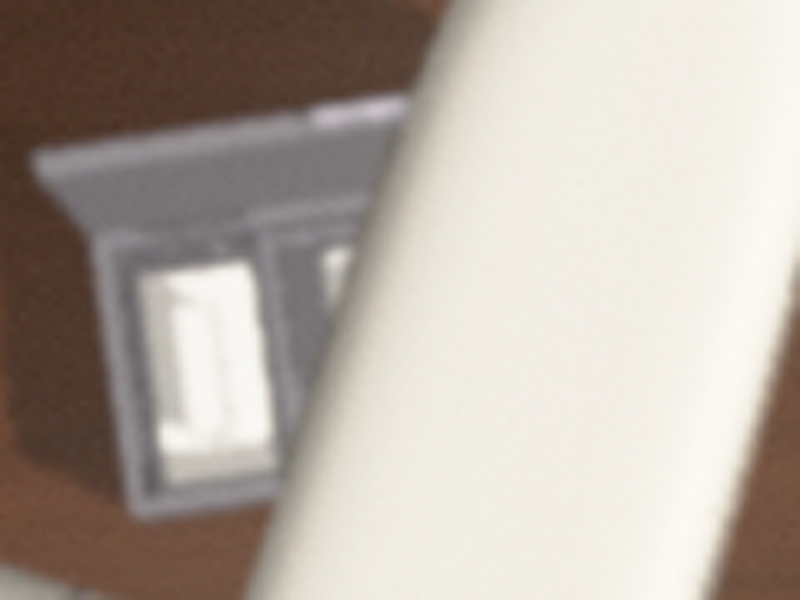

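The fresh brick lies flat in the narrow bay at (205,375). Now I go down behind the lid and push it.

>>> apply_moves(motion="0 0 0 0 0.044 0 -1;0 0 0 0 0.044 0 -1;0 0 0 0 0.044 0 -1;0 0 0 -0.001 0.044 0 -1;0 0 0 0 0 0 -1;0 0 0 0 0 0.04 -1;0 0 0 0 0 0.04 -1;0 0 0 0 0 0.03 -1;0 0 0 0 0 0.018 -1;0 0 0 0 0 0 -1;0 0 0 0 0 0 -1")

```text
time: 33.0
tool_pos: [702.7, 22.7, 144.3]
eef_rot: [-180.0, 0.1, -172.7]
ft_force: [0.3, 0.2, 0.0]
gripper_width: 0.1
gripper_force: 0.0
```

>>> apply_moves(motion="0 0 0 0.01 0 0 -1;0 0 0 0.01 0 0 -1;0 0 0 0.01 0 0 -1;0 0 0 0.01 0 0 -1;0 0 0 0.008 0 0 -1;0 0 0 0.008 0 0 -1")

```text
time: 33.6
tool_pos: [647.2, 14.6, 143.7]
eef_rot: [-180.0, 0.1, -172.8]
ft_force: [1.8, 0.1, 1.1]
gripper_width: 0.2
gripper_force: 1.0
```

Run:
```python
from h import *
to(*cw(37,0),141,7.2)
```

```text
t 33.6 at [647.2  14.6 143.7] -172.8 shift [31.1 -3.1  2.7] rz -0.0 w 0.2 ft [1.8 0.1 1.1]
```

>>> apply_moves(motion="0 0 0 0.011 0 0 -1;0 0 0 0.01 0 0.001 -1;0 0 0 0.01 0 0.001 -1;0 0 0 0.01 0 0.004 -1;0 0 0 0.01 0 0.005 -1;0 0 0 0.01 0 0.005 -1;0 0 0 0.01 0 0.006 -1;0 0 0 0.009 0 0.006 -1")

```text
time: 34.4
tool_pos: [567.2, 4.6, 114.6]
eef_rot: [180.0, 0.0, -172.8]
ft_force: [1.3, -0.6, 0.7]
gripper_width: -0.0
gripper_force: 0.7
```

>>> apply_moves(motion="0 0 0 0.006 0 0.008 -1;0 0 0 0.006 0 0.008 -1;0 0 0 0.006 0 0.008 -1;0 0 0 0.004 0 0.008 -1;0 0 0 0.003 0 0.006 -1;0 0 0 0.002 0 0.004 -1")

```text
time: 35.0
tool_pos: [542.5, 1.3, 73.0]
eef_rot: [-180.0, 0.2, -172.8]
ft_force: [3.6, 0.6, 4.0]
gripper_width: -0.1
gripper_force: 1.7
```

Run:
```python
from h import *
to(*cw(-39,0),68,7.2)
```

```text
t 35.0 at [542.5   1.3  73. ] -172.8 shift [ 1.6 -3.   5. ] rz 0.0 w -0.1 ft [3.6 0.6 4. ]
```

>>> apply_moves(motion="0 0 0 0 0 0.002 -1;0 0 0 0 0 0.002 -1;0 0 0 0 0 0.001 -1;0 0 0 0 0 0.001 -1;0 0 0 0 0 0.001 -1")

```text
time: 35.5
tool_pos: [540.9, 1.3, 65.7]
eef_rot: [180.0, -0.0, -172.8]
ft_force: [-3.1, 0.5, 7.2]
gripper_width: -0.1
gripper_force: 3.7
```

Run:
```python
from h import *
to(*cw(-39,0),68,7.2)
```

```text
t 35.5 at [540.9   1.3  65.7] -172.8 shift [-0.  -3.2 -2.3] rz 0.0 w -0.1 ft [-3.1  0.5  7.2]
```

>>> apply_moves(motion="0 0 0 0 0 0.001 -1;0 0 0 0 0 0.001 -1;0 0 0 0 0 0 -1")

```text
time: 35.8
tool_pos: [540.9, 1.3, 64.9]
eef_rot: [-180.0, 0.0, -172.8]
ft_force: [-7.5, -0.2, 16.0]
gripper_width: -0.0
gripper_force: 8.2
```

>>> apply_moves(motion="0 0 0 0 0 -0.005 -1;0 0 0 0 0 -0.01 -1;0 0 0 0 0 -0.02 -1;0 0 0 0 0 -0.04 -1;0 0 0 0 0 -0.045 -1;0 0 0 0 0 -0.045 -1;0 0 0 0 -0.045 -0.03 -1;0 0 0 0 -0.045 0 -1;0 0 0 0 -0.045 0 -1;0 0 0 0 -0.045 0 -1;0 0 0 0 -0.045 0 -1;0 0 0 0 0 0 -1")

```text
time: 37.0
tool_pos: [569.2, -223.6, 255.6]
eef_rot: [-180.0, -0.0, -173.1]
ft_force: [-0.1, 0.6, -0.3]
gripper_width: -0.1
gripper_force: 0.0
```

Run:
```python
from h import *
t=manip.camera("top");c=manip.camera("scene")
print(find("case",[t,c],(580,3,.126)))
im=np.hstack([cv2.resize(q,(400,300),interpolation=cv2.INTER_CUBIC) for q in(t["frame"][155:245,170:290],c["frame"][165:270,250:390])])
cv2.imwrite("pics/m.png",im)
```

```text
[(array([581.8,   3.6,   7.8]), np.float64(0.081)), (array([578.2,   2.6,   7.8]), np.float64(0.025)), (array([579.8,   3.2,   7.6]), np.float64(0.057))]
```

View pics/m.png

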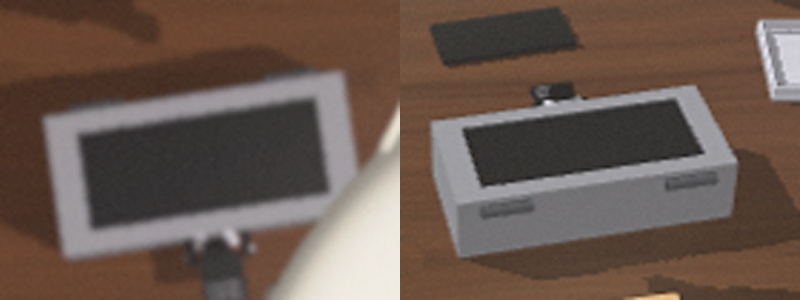

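The lid is shut flat and caught: the hook is over the bar at (222,245) on the left and (550,92) on the right. The arm is clear, so I hand the job in.

```bash
python3 -c "
from h import *
print(manip.close_job())"
```

```text
the job is handed in; nothing more can be done
None
```

The case is packed and the job handed in at about 37 s: the fresh brick and all three sample holders are flat in their bays, the lid is snapped shut, there was no spent brick to move, the spectacle case was not touched, and no verdict came back.

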